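# Rock the angle gauge on the roller stone to the red mark and hold

## Robot

A 7-joint arm with a two-finger parallel gripper is mounted at the origin on the work surface. World frame = base frame: x ahead of the robot, y to its left, z up, the work surface at z = 0. Lengths are in m, angles in rad, forces in N, time in s.
With the tool pointing down it reaches from about 0.425 to 0.875 m from the base axis. Payload 4.7 kg.
Tool frame: the origin (TCP) lies midway between the tips of the shut fingers; the grasp point (between the pads) lies ctrl.grasp_offset behind it (ctrl.grasp_offset is the distance from the TCP to the grasp point, in m); z points along the fingers, y is the line along which they close (so a half turn about z gives the same grasp; the last joint's range is limited). The gripper opens to 87 mm and grips with 3 to 60 N. Pads are 19 mm wide; open, the fingers measure 117 mm over their backs; the gripper's body (75 mm by 190 mm) begins 51 mm behind the grasp point.
Start: joints at [-1.276, 0.321, -0.07, 1.45, 0.023, 1.371, -0.057], TCP at [0.18, 0.625, 0.184] pointing down, gripper open.
Joint ranges: [-2.86, 2.86], [-0.3, 2.09], [-1.38, 1.24], [0.06, 2.45], [-1.56, 4.7], [0.09, 2.05], [-2.69, 2.69]. Speed limits (rad/s): [2.57, 2.57, 3.14, 3.14, 3.14, 3.14, 3.14].

## Interface

Orientations are given as a rotation vector (axis times angle).
In Python, from bench import ctrl gives the robot as it stands. The module is installed in compiled form; this text tells all that it offers.
- The arm moves only by the tool jog_arm, never from a script. Its argument "moves" is one flat list of numbers, 7 for each row, row after row: the shift along the tool's x, y, z in units of 30 cm (1.0 is 30 cm), then the turn, a rotation vector about the tool's x, y, z in units of 60 degrees (1.0 is 60 degrees), then the gripper's target within -1 to 1 (fully open at 1, half-way at 0, shut at -1). In form: [x, y, z, wx, wy, wz, fingers, x, y, z, wx, wy, wz, fingers, ...]. A call has exactly 8 rows; each row is the pose to reach, as a shift and turn from the pose commanded when the call began, along the tool's axes at that moment; what a row does not reach only later rows make up. A row lasts 1/8 s, in which the tool goes at most 62.5 mm and 10.7 degrees, less where a joint would pass 70% of its speed; a pose out of reach is approached as far as the arm can. A call with a number of a shift or a turn outside -1 to 1 is refused whole. A call with a gripper value outside its range is refused whole. The fingers move at their own pace and stop on an object; "newtons" is the grip in N (left out, the last holds). Time passes only in rows, so rows that repeat a pose let the fingers close, or fill a call up. It gives the time, the measured TCP pose, the force, the opening and the grip force at its end, in the units of the state.
- ctrl.get_state(): the state, without advancing time (a new reading comes with each control period).
- ctrl.get_image(name): name is "side" or "top" or "wrist"; returns a dict with "pixels" (384x512x3 uint8, red, green, blue), "fx", "fy", "cx", "cy" (pixels), "xyz" and "rotation" of the camera in the world; the wrist camera has in their place "tool_from_camera" (4x4, takes a point from camera to tool coordinates, whose origin is the TCP and whose axes are the flange's). Camera axes: x right, y up, looking along -z (the intrinsics and any distortion apply to the point x, -y, -z); pixel columns grow to the right and rows downward; lengths in m; the calibration is good to about 2 mm. The wrist camera is an equidistant fisheye: a pixel r from the principal point sees the ray r / f radians off the axis. A picture is of the moment at which its call begins: read the wrist's pose just before it. There is no depth.
- ctrl.close_job(): hands the job in; it is judged then, once.
The state is a dict: "time": time; "joint_positions": joint angles; "qd": joint speeds; "joint_torque": joint torques, N m; "position": TCP position; "tool_rot": TCP orientation; "ft_force": force on the tool from outside, world axes, zero at the start; "torque": the same for the moment, N m; "grip_width": opening from 0.0 (shut) to 1.0 (fully open); "grip_force": force on a finger pad.
Only numpy, scipy, OpenCV 4.12 (cv2) and the standard library are available. Lean on these libraries where they do the work, as an engineer would, in place of code of your own. Each camera call takes 0.05 s, during which the arm holds its last target. There are 200 camera calls.

## Task

I am about to scribe the dressing slope on the worn roller stone bedded in the grinding slab. Pick up the pendulum angle gauge by its wooden grip, set its foot level across the top of the roller stone (hanging pointer on the green zero line), then gently rock it on the stone until the pointer settles on the red mark. Finish holding it just there, still gripped and still resting on the stone, pointer still, and leave the other things on the shelf where they are.

Things in the scene. Friction and masses are not known exactly. Their poses are not given: they have to be found in the camera images.
- gauge: loose angle gauge, 0.2 to 0.4 kg, standing on the shelf. Flat foot 36 (x) by 100 (y) by 12 mm; on it a blue upright plate, x -15 to -5 mm, 94 mm wide (y), up to z 112 mm, white dial on its +x face; wooden grip block on top, held firmest across y. Origin: centre of the foot's underside; z up, x out of the dial, y along the foot. At the start the dial faces roughly away from the robot
- grip (a point): centre of the gauge's wooden grip block, 24 x 24 mm, 48 mm tall (z 112 to 160 mm above the foot's underside), at x -8 mm, z 136 mm of the gauge; axes as the gauge
- foot (a point): centre of the foot's underside (the gauge's origin), axes as the gauge
- pointer (a joint): angle (rad) of the black hanging pointer about the gauge's +x axis through its brass pivot, 98 mm above the foot's underside; 0 on the green zero line (gauge level). Swings freely, hangs plumb, settles in about 1 s, stops at +-0.9. Rocking the gauge by +a about its own x axis takes this value to -a
- mark (a joint): angle (rad) of the red mark on the dial, same axis, zero and sign as the pointer; preset each time between 0.18 and 0.40 (+y side of the dial), stiff, not to be changed. The mark is 8 mm wide at 64 mm from the pivot: the pointer is on it when the two values differ by less than 0.06
- pointer_tip (a point): tip of the black pointer, 66 mm from the pivot; its z axis runs from the tip to the pivot
- mark_tip (a point): centre of the red mark, 66 mm from the pivot; its z axis runs to the pivot
- slab: dark stone grinding slab, 170 (x) by 260 (y) by 40 mm (z), fixed. Origin: centre of its underside, on the shelf. Along its x axis, over its middle, lies the bedded roller stone: a fixed cylinder of radius 40 mm, its axis 42 mm above the shelf, upper half showing; full radius over x -55 to 55 mm, then 34 mm radius up to +-70 mm
- roller_top (a point): middle of the roller stone's top line, 82 mm above the shelf; axes as the slab (x along the roller, z up)
- tin: steel two-tier lunch tin, 104 mm across, 130 mm tall, bystander; origin under its centre
- jar: closed ceramic pickle jar, cream with brown top, 104 mm across, 156 mm tall, bystander; origin under its centre
- mug: red plastic mug, 84 mm across, 95 mm tall, bystander; origin under its centre, handle at +y
- scoop: wooden scoop, 185 mm long, 32 mm tall, bystander; origin under its bowl, handle to its -x
- tumbler: steel tumbler, 68 mm across, 90 mm tall, bystander; origin under its centre
- spicebox: round steel spice box, 154 mm across, 73 mm tall, bystander; origin under its centre
- brick: red rubbing brick, 60 x 170 x 22 mm, bystander; origin under its centre

How it is judged:
By the outcome, as a careful person would: the job done as asked, in the order asked, and still so for the second after the job is handed in, while the arm keeps its last pose, push and grip.
It also fails if it takes over 45 s, if anything falls off the work surface, if the arm or the gripper's body presses on something with over 40 N, if the wrist force passes 120 N, or if a joint passes its speed limit or range.

## Working session

There is one attempt and no reset: what is moved stays moved. The work goes in short steps, Python scripts to look and compute and a tool call to move; the robot and the scene stay as the last step left them, time stands still between calls to the robot, and variables do not carry over. Pictures are saved under pics/ and viewed, at most 10 in all, crops included, and the job is handed in when it is done.

Besides the shell and the picture viewer there is one more tool, called after "Emit:" as name(argument=value, ...) on one line, values as JSON. jog_arm: Moves the arm, as the interface text tells. Its arguments: {"type":"object","properties":{"moves":{"type":"array"},"newtons":{"type":"number"}},"required":["moves"]}

```bash
mkdir -p pics
cat > h.py <<'E'
import numpy as np, cv2
from bench import ctrl
from scipy.spatial.transform import Rotation as R
def grab(n,f):
    s=ctrl.get_state(); im=ctrl.get_image(n); cv2.imwrite(f'pics/{f}.png',im['pixels'][:,:,::-1]); im['state']=s; np.save(f'pics/{f}.npy',im,allow_pickle=True); return im
def load(f): return np.load(f'pics/{f}.npy',allow_pickle=True).item()
def rot(im):
    r=np.array(im['rotation'],float); return r if r.shape==(3,3) else R.from_rotvec(r).as_matrix()
def ray(im,u,v):
    d=np.array([(u-im['cx'])/im['fx'],-(v-im['cy'])/im['fy'],-1.]); return np.array(im['xyz']),rot(im)@d
def onz(im,u,v,z):
    o,d=ray(im,u,v); return o+d*(z-o[2])/d[2]
def onx(im,u,v,x):
    o,d=ray(im,u,v); return o+d*(x-o[0])/d[0]
def proj(im,p):
    c=rot(im).T@(np.array(p)-im['xyz']); return im['cx']+im['fx']*c[0]/-c[2], im['cy']-im['fy']*c[1]/-c[2]
E
python3 - <<'E'
from h import *
a=grab('side','s0');b=grab('top','t0')
for i in(a,b):print({k:v for k,v in i.items() if k not in('pixels','state')})
print(ctrl.get_state(), ctrl.grasp_offset)
cv2.imwrite('pics/both.png',np.vstack([cv2.resize(x['pixels'][:,:,::-1],(400,300)) for x in(a,b)]))
E
```

```text
{'fx': 395.3598180227135, 'fy': 395.3598180227135, 'cx': 258.6314575119354, 'cy': 186.13114989300632, 'xyz': array([ 0.53568149, -0.98946601,  0.75120116]), 'rotation': array([ 1.01394889, -0.00496993, -0.06272991])}
{'fx': 476.4043299291527, 'fy': 476.4043299291527, 'cx': 256.0263279333304, 'cy': 189.51592201362578, 'xyz': array([ 0.43189604, -0.00443111,  1.86548751]), 'rotation': array([ 0.07718854, -0.06310772, -1.59348872])}
{'time': 0.1, 'joint_positions': array([-1.27588441,  0.32175625, -0.07009933,  1.45154608,  0.02259959,
        1.37079111, -0.05691525]), 'qd': array([ 1.81210867e-03, -1.37619880e-03, -1.76881118e-04, -3.32072239e-03,
       -6.75728063e-07,  4.11926850e-04,  6.46337460e-04]), 'joint_torque': array([-1.74525971e-04, -4.92572844e+01, -4.05953033e-01, -3.13401854e+01,
       -6.42274157e-02,  3.94182396e-02,  5.79898369e-05]), 'position': array([0.18002478, 0.62399335, 0.18276973]), 'tool_rot': array([-4.39588094e-01, -3.11053024e+00,  2.68093531e-03]), 'ft_force': array([-0.08864903, -0.15445094, -0.02869807]), 'torque': array([-0.03284914,  0.07347059, -0.01280668]), 'grip_force': 0.0, 'grip_width': 1.0045510225516183} 0.0187
```

View pics/s0.png

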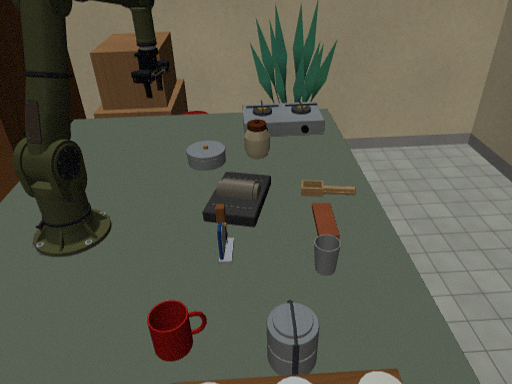

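View pics/t0.png

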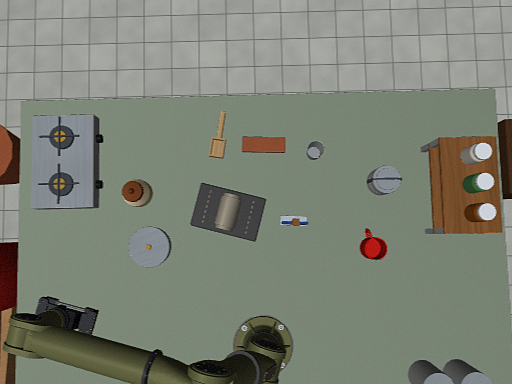

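Side view: the gauge is at about (222,240) and the slab at (240,195). Top view: the gauge is at (294,221) with its blue plate on the robot side, and the slab is at (228,212) with the roller at (228,211).

Run:
```python
from h import *
b=load('t0'); a=load('s0'); p=b['pixels'].astype(int)
def big(m,box):
    u0,u1,v0,v1=box; k=np.zeros(m.shape,np.uint8); k[v0:v1,u0:u1]=m[v0:v1,u0:u1]; return k
# slab : dark + roller
dark=(p.max(2)<75); k=big(dark,(180,275,170,250))
k=cv2.morphologyEx(k,cv2.MORPH_OPEN,np.ones((3,3)))
c=max(cv2.findContours(k,0,2)[0],key=cv2.contourArea); r=cv2.minAreaRect(c); print('slab',r)
P=np.array([onz(b,*q,0.04) for q in cv2.boxPoints(r)]);print(P.round(4),P.mean(0))
e=[P[1]-P[0],P[2]-P[1]];print([ (np.linalg.norm(x),np.degrees(np.arctan2(x[1],x[0]))) for x in e])
hsv=cv2.cvtColor(b['pixels'],cv2.COLOR_RGB2HSV)
box=(270,320,205,235)
for n,m,z in(('blue',(hsv[...,0]>95)&(hsv[...,0]<130)&(hsv[...,1]>110),.112),('white',(p.min(2)>150),.012),('brown',(hsv[...,0]<20)&(hsv[...,1]>100),.16)):
    k=big(m,box); ys,xs=np.nonzero(k); 
    r=cv2.minAreaRect(np.c_[xs,ys].astype(np.int32)); P=np.array([onz(b,*q,z) for q in cv2.boxPoints(r)])
    print(n,len(xs),r,P.mean(0).round(4)); print(P.round(4)[:,:2].tolist())
# roller pixels
k=big((p.max(2)>95)&(hsv[...,0]<40),(205,250,185,240)); ys,xs=np.nonzero(k); r=cv2.minAreaRect(np.c_[xs,ys].astype(np.int32));P=np.array([onz(b,*q,.06) for q in cv2.boxPoints(r)]);print('roller',r,P.mean(0),P.round(3).tolist())
cr=lambda i,x0,x1,y0,y1:cv2.resize(i['pixels'][y0:y1,x0:x1,::-1],(400,300),interpolation=cv2.INTER_CUBIC)
cv2.imwrite('pics/c0.png',np.hstack([cr(b,190,318,170,266),cr(a,180,308,170,266)]))
```

```text
slab ((227.90541076660156, 211.52490234375), (66.91900634765625, 44.270660400390625), 14.300276756286621)
[[ 0.466   0.2657  0.04  ]
 [ 0.63    0.2217  0.04  ]
 [ 0.5601 -0.0267  0.04  ]
 [ 0.3973  0.0191  0.04  ]] [0.51336136 0.11992959 0.04      ]
[(np.float64(0.16986086831416317), np.float64(-15.033066511725993)), (np.float64(0.2580512475552381), np.float64(-105.71972083326588))]
blue 52 ((294.47540283203125, 222.44309997558594), (25.072450637817383, 2.4961509704589844), 3.1798300743103027) [ 0.4639 -0.1288  0.112 ]
[[0.463, -0.0826], [0.4721, -0.0834], [0.4648, -0.175], [0.4557, -0.1742]]
white 119 ((293.0, 220.5), (9.0, 26.0), 90.0) [ 0.4734 -0.1304  0.012 ]
[[0.492, -0.0805], [0.4896, -0.1814], [0.4548, -0.1802], [0.4571, -0.0795]]
brown 39 ((295.5, 221.5), (7.0, 5.0), 0.0) [ 0.4663 -0.1292  0.16  ]
[[0.4577, -0.1164], [0.4755, -0.117], [0.4749, -0.1419], [0.4571, -0.1414]]
roller ((227.5707244873047, 211.3365936279297), (44.69953918457031, 36.458065032958984), 12.094758033752441) [0.5130672  0.11969705 0.06      ] [[0.465, 0.218, 0.06], [0.6, 0.187, 0.06], [0.56, 0.021, 0.06], [0.426, 0.053, 0.06]]
```

View pics/c0.png

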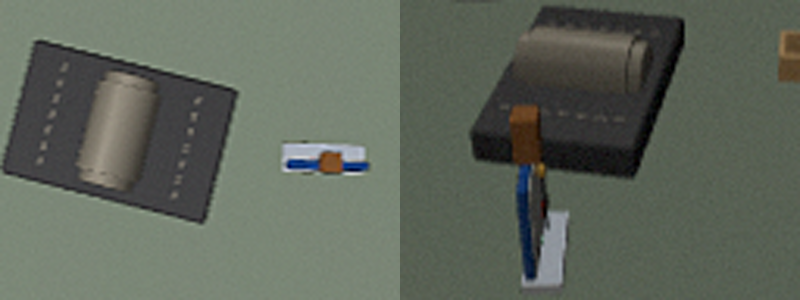

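The crops show the gauge's dial facing +x with its plate on the robot side, and the roller axis tilted about -15° in yaw.

```bash
cat >> h.py <<'E'
def tool(yaw,tilt=0.,flip=0):
    """tool pose for a gauge of this yaw, rocked by tilt about its own x; tool z down, tool y along +-gauge y"""
    G=R.from_euler('ZX',[yaw,tilt]); return G, G*R.from_matrix([[-1,0,0],[0,1,0],[0,0,-1]])*R.from_euler('z',np.pi*flip)
def row(p,Rt,s=None):
    s=s or ctrl.get_state(); R0=R.from_rotvec(s['tool_rot'])
    d=R0.inv().apply(np.array(p)-s['position'])/.3; w=(R0.inv()*Rt).as_rotvec()/(np.pi/3)
    return np.r_[d,w].round(3).tolist()
E
python3 - <<'E'
from h import *
w=grab('wrist','w0'); print({k:v for k,v in w.items() if k not in('pixels','state')})
_,T=tool(np.radians(-3)); g=np.array([.467,-.129,.136])
print(row([.5,.3,.35],T)); print(row([.467,-.129,.30],T))
print(R.from_rotvec(w['state']['tool_rot']).as_matrix().round(3))
E
```

```text
{'fx': 297.3186396354542, 'fy': 297.3186396354542, 'cx': 259.3539130227148, 'cy': 186.36495111754851, 'tool_from_camera': array([[-4.65543227e-04,  9.55998949e-01,  2.93369721e-01,
         8.10613001e-02],
       [ 9.99999817e-01,  5.58135146e-04, -2.31903520e-04,
         1.34831710e-03],
       [-3.85439473e-04,  2.93369559e-01, -9.55999034e-01,
        -2.02056796e-01],
       [ 0.00000000e+00,  0.00000000e+00,  0.00000000e+00,
         1.00000000e+00]])}
[-1.324, -0.743, -0.556, -0.001, -0.0, -0.218]
[-1.615, -2.148, -0.387, -0.001, -0.0, -0.218]
[[-0.961  0.277 -0.   ]
 [ 0.277  0.961 -0.002]
 [-0.    -0.002 -1.   ]]
```

Emit:
jog_arm(moves=[0, 0, -0.2, 0, 0, 0, 1, 0, 0, -0.4, 0, 0, 0, 1, -0.15, -0.07, -0.6, 0, 0, 0.17, 1, -0.32, -0.14, -0.6, 0, 0, 0.34, 1, -0.48, -0.21, -0.6, 0, 0, 0.5, 1, -0.64, -0.28, -0.6, 0, 0, 0.68, 1, -0.8, -0.35, -0.6, 0, 0, 0.85, 1, -0.95, -0.42, -0.6, 0, 0, 1, 1], newtons=20)

```text
time: 1.15
position: [0.4203, 0.423, 0.3635]
tool_rot: [1.943, 2.468, -0.0]
ft_force: [0.2, 1.0, 0.7]
grip_width: 1.0
grip_force: 0.0
```

Run:
```python
from h import *
s=ctrl.get_state(); print(s['time'],s['position'],s['joint_positions'].round(2))
_,T=tool(np.radians(-3),0,1)
print(row([.52,.16,.36],T)); print(row([.56,-.12,.32],T))
```

```text
1.15 [0.42031371 0.423      0.36349313] [-1.01  0.18  0.22  1.27 -0.04  1.69 -0.57]
[-0.93, 0.117, 0.012, 0.0, 0.0, 1.776]
[-1.869, 0.028, 0.145, 0.0, 0.0, 1.776]
```

Emit:
jog_arm(moves=[-0.13, 0.02, 0, 0, 0, 0.16, 1, -0.26, 0.04, 0, 0, 0, 0.32, 1, -0.4, 0.06, 0, 0, 0, 0.48, 1, -0.54, 0.08, 0, 0, 0, 0.64, 1, -0.68, 0.1, 0, 0, 0, 0.8, 1, -0.82, 0.12, 0, 0, 0, 0.95, 1, -0.93, 0.12, 0, 0, 0, 1, 1, -0.93, 0.12, 0, 0, 0, 1, 1])

```text
time: 2.15
position: [0.5218, 0.1589, 0.3641]
tool_rot: [2.916, 1.168, 0.001]
ft_force: [0.1, 1.3, 0.1]
grip_width: 1.0
grip_force: 0.0
```

Run:
```python
from h import *
s=ctrl.get_state(); print(s['time'],s['position'],s['joint_positions'].round(2))
_,T=tool(np.radians(-3),0,1)
print(row([.54,-.12,.28],T))
```

```text
2.15 [0.52178016 0.15888098 0.36410325] [-0.78  0.07  0.47  1.4  -0.03  1.68 -1.12]
[-0.598, 0.714, 0.281, 0.0, -0.0, 0.778]
```

Emit:
jog_arm(moves=[-0.07, 0.1, 0.05, 0, 0, 0.14, 1, -0.14, 0.2, 0.1, 0, 0, 0.28, 1, -0.22, 0.32, 0.15, 0, 0, 0.42, 1, -0.3, 0.45, 0.2, 0, 0, 0.56, 1, -0.36, 0.58, 0.3, 0, 0, 0.68, 1, -0.42, 0.7, 0.4, 0, 0, 0.78, 1, -0.46, 0.86, 0.48, 0, 0, 0.78, 1, -0.46, 0.86, 0.48, 0, 0, 0.78, 1])

```text
time: 3.15
position: [0.5996, -0.1217, 0.2166]
tool_rot: [3.138, -0.083, -0.008]
ft_force: [-0.4, 0.7, 0.7]
grip_width: 0.997
grip_force: 0.0
```

Run:
```python
from h import *
w=grab('wrist','w1'); s=w['state']; print(s['time'],s['position'],s['joint_positions'].round(2))
```

```text
3.15 [ 0.59958777 -0.12172787  0.21655279] [-0.44  0.27  0.74  1.52 -0.18  1.42 -1.32]
```

View pics/w1.png

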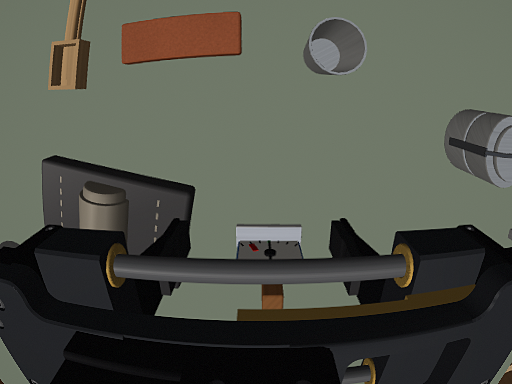

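The wrist view shows the dial at about (268,250), with a red mark near (253,247). The gripper's rod hides what lies below row 258.

```bash
cat >> h.py <<'E'
def wray(im,u,v):
    dx,dy=u-im['cx'],v-im['cy']; r=np.hypot(dx,dy); th=r/im['fx']; c=np.array([np.sin(th)*dx/r,-np.sin(th)*dy/r,-np.cos(th)])
    M=im['tool_from_camera']; s=im['state']; Rt=R.from_rotvec(s['tool_rot'])
    return s['position']+Rt.apply(M[:3,3]), Rt.apply(M[:3,:3]@c)
def hit(im,u,v,p0,n):
    o,d=wray(im,u,v); n=np.array(n,float); return o+d*((np.array(p0)-o)@n/(d@n))
E
python3 - <<'E'
from h import *
w=load('w1')
for u,v in((236,226),(301,226),(236,240),(301,240)): print(hit(w,u,v,[0,0,.012],[0,0,1]).round(4))
cv2.imwrite('pics/c1.png',cv2.resize(w['pixels'][215:315,225:325,::-1],(600,600),interpolation=cv2.INTER_CUBIC))
E
```

```text
[ 0.4943 -0.0798  0.012 ]
[ 0.4886 -0.1779  0.012 ]
[ 0.4705 -0.0778  0.012 ]
[ 0.4646 -0.1779  0.012 ]
```

View pics/c1.png

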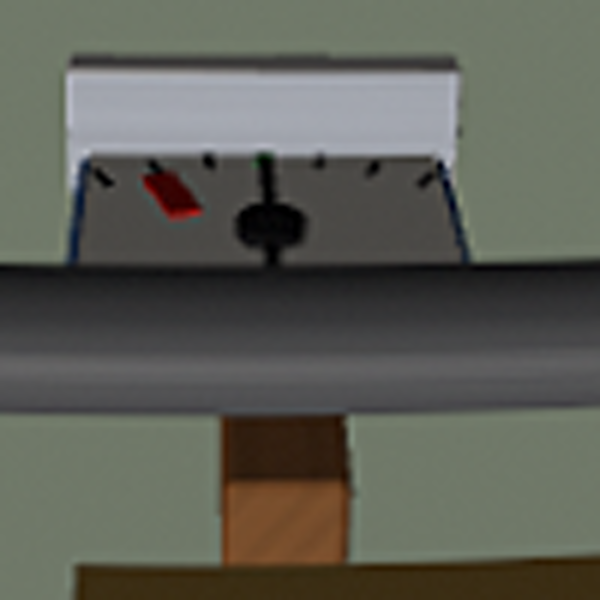

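The crop shows the red mark on the +y side at about (254,247), the pointer on the zero line with its tip near (268.7,241), and three ticks on each side.

Run:
```python
from h import *
w=load('w1'); yaw=np.radians(-3.2); f=np.array([.4738,-.129,0]); G=R.from_euler('z',yaw)
for n,u,v in (('mk out L',145,178),('mk out R',183,174),('mk in R',203,210),('mk in L',178,218),('mk c',173,195),('zero',262,160),('hub',270,226),('t1',208,160),('t2',153,165),('t3',102,177),('r1',319,160),('r2',373,168),('r3',430,178)):
    for px in (-.005,-.002):
        p=hit(w,225+u/6-.4,215+v/6-.4,f+G.apply([px,0,0]),G.apply([1,0,0])); q=G.inv().apply(p-f)
        print(n,px,q.round(4),'ang',np.arctan2(q[1],.098-q[2]).round(3),'r',np.hypot(q[1],.098-q[2]).round(3))
_,T=tool(yaw,0,1); g=[.466,-.129]
print(row([*g,.25],T)); print(row([*g,.136-.0187+.004],T))
```

```text
mk out L -0.005 [-0.005   0.0308  0.0277] ang 0.413 r 0.077
mk out L -0.002 [-0.002   0.0306  0.0332] ang 0.441 r 0.072
mk out R -0.005 [-0.005   0.0214  0.0255] ang 0.287 r 0.076
mk out R -0.002 [-0.002   0.0213  0.031 ] ang 0.308 r 0.07
mk in R -0.005 [-0.005   0.0164  0.0437] ang 0.294 r 0.057
mk in R -0.002 [-0.002   0.0164  0.049 ] ang 0.323 r 0.052
mk in L -0.005 [-0.005   0.0224  0.0476] ang 0.418 r 0.055
mk in L -0.002 [-0.002   0.0223  0.0529] ang 0.458 r 0.05
mk c -0.005 [-0.005   0.0237  0.0363] ang 0.367 r 0.066
mk c -0.002 [-0.002   0.0236  0.0417] ang 0.397 r 0.061
zero -0.005 [-0.005   0.0015  0.018 ] ang 0.019 r 0.08
zero -0.002 [-0.002   0.0017  0.0237] ang 0.023 r 0.074
hub -0.005 [-0.005   0.0006  0.0515] ang 0.013 r 0.047
hub -0.002 [-0.002   0.0008  0.0567] ang 0.02 r 0.041
t1 -0.005 [-0.005   0.0152  0.018 ] ang 0.187 r 0.081
t1 -0.002 [-0.002   0.0152  0.0236] ang 0.201 r 0.076
t2 -0.005 [-0.005   0.029   0.0208] ang 0.359 r 0.083
t2 -0.002 [-0.002   0.0288  0.0264] ang 0.382 r 0.077
t3 -0.005 [-0.005   0.0415  0.0273] ang 0.53 r 0.082
t3 -0.002 [-0.002   0.0411  0.0328] ang 0.563 r 0.077
r1 -0.005 [-0.005  -0.0129  0.0181] ang -0.16 r 0.081
r1 -0.002 [-0.002  -0.0125  0.0238] ang -0.167 r 0.075
r2 -0.005 [-0.005  -0.0262  0.0227] ang -0.335 r 0.08
r2 -0.002 [-0.002  -0.0256  0.0283] ang -0.352 r 0.074
r3 -0.005 [-0.005  -0.04    0.0284] ang -0.521 r 0.08
r3 -0.002 [-0.002  -0.0392  0.0339] ang -0.549 r 0.075
[-0.445, 0.055, -0.105, 0.0, 0.003, 0.005]
[-0.444, 0.055, 0.324, 0.0, 0.003, 0.005]
```

Emit:
jog_arm(moves=[-0.15, 0.03, -0.02, 0, 0, 0, 1, -0.3, 0.055, -0.02, 0, 0, 0, 1, -0.445, 0.055, 0, 0, 0, 0, 1, -0.445, 0.055, 0, 0, 0.003, 0.005, 1, -0.445, 0.055, 0.08, 0, 0.003, 0.005, 1, -0.445, 0.055, 0.12, 0, 0.003, 0.005, 1, -0.445, 0.055, 0.12, 0, 0.003, 0.005, 1, -0.445, 0.055, 0.12, 0, 0.003, 0.005, 1])

```text
time: 4.2
position: [0.4672, -0.1288, 0.1844]
tool_rot: [3.14, -0.086, 0.006]
ft_force: [-0.7, -0.6, 0.1]
grip_width: 1.002
grip_force: 0.0
```

Run:
```python
from h import *
w=grab('wrist','w2'); a=grab('side','s2'); s=ctrl.get_state()
_,T=tool(np.radians(-3.2),0,1); print(s['position'],row([.466,-.129,.120],T))
cv2.imwrite('pics/c2.png',np.hstack([cv2.resize(w['pixels'][190:382,130:386,::-1],(400,300)),cv2.resize(a['pixels'][170:266,160:288,::-1],(400,300),interpolation=cv2.INTER_CUBIC)]))
```

```text
[ 0.46716445 -0.12902658  0.18444201] [-0.005, 0.0, 0.215, 0.0, -0.004, 0.0]
```

View pics/c2.png

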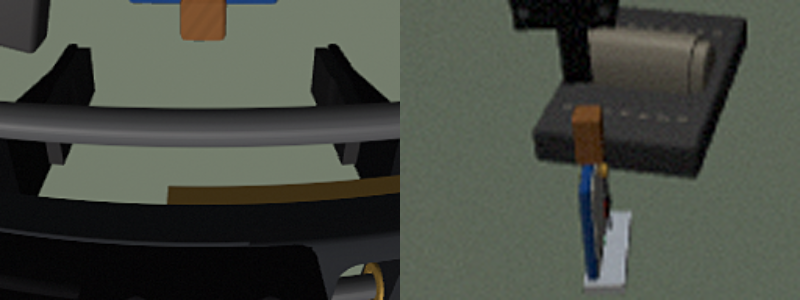

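The wrist crop shows the grip at crop (203,20) and the fingertips near crop row 50–150. The side view shows the fingers slightly behind the grip, so I'll compute the offset.

Run:
```python
from h import *
w=load('w2'); a=load('s2'); p=w['pixels']; hsv=cv2.cvtColor(p,cv2.COLOR_RGB2HSV)
m=(hsv[...,0]<18)&(hsv[...,1]>120)&(p[...,0]>60); m[:150]=0; m[225:]=0
n,l,st,ce=cv2.connectedComponentsWithStats(m.astype(np.uint8)); i=1+np.argmax(st[1:,4]); print(st[i],p[205,262],p[195,262])
for v in range(178,218,3): print(v,p[v,260].tolist(),end=' ')
x0,y0,ww,hh=st[i][:4]
for q in ((x0,y0+hh),(x0+ww,y0+hh),(x0,y0),(x0+ww,y0)): print(hit(w,*q,[0,0,.16],[0,0,1]).round(4))
hs=cv2.cvtColor(a['pixels'],cv2.COLOR_RGB2HSV); m=((hs[...,0]<18)&(hs[...,1]>110)); m[:195]=0;m[232:]=0;m[:,:205]=0;m[:,240:]=0
ys,xs=np.nonzero(m); print(xs.min(),xs.max(),ys.min(),ys.max())
# side: expected projection of grip corners
G=R.from_euler('z',np.radians(-3.2))
for dz in(.112,.16):
  for dx in(-.012,.012):
    for dy in(-.012,.012): print(np.round(proj(a,np.array([.466,-.129,dz])+G.apply([dx,dy,0])),1),end=' ')
```

```text
[ 424  182   74   43 1575] [124  81  47] [119  78  44]
178 [51, 32, 16] 181 [51, 30, 14] 184 [49, 30, 10] 187 [50, 31, 16] 190 [122, 76, 41] 193 [128, 83, 48] 196 [119, 77, 44] 199 [121, 79, 46] 202 [125, 81, 45] 205 [126, 82, 47] 208 [123, 79, 45] 211 [119, 77, 44] 214 [122, 76, 40] 217 [118, 129, 113] [ 0.4326 -0.2799  0.16  ]
[ 0.4204 -0.3856  0.16  ]
[ 0.4748 -0.2737  0.16  ]
[ 0.47   -0.3717  0.16  ]
215 225 195 226
[216.4 223.2] [217.2 217.9] [225.4 223.1] [226.  217.7] [214.9 208.5] [215.8 203.3] [224.1 208.3] [224.8 203.1]
```

Run:
```python
from h import *
w=load('w2'); p=w['pixels'].astype(int)
r=p[205]; b=[u for u in range(225,300) if r[u,0]-r[u,2]>45]; print(b[0],b[-1])
for v in (188.5,215.5): print(hit(w,(b[0]+b[-1])/2,v,[0,0,.16],[0,0,1]).round(4))
```

```text
246 273
[ 0.4771 -0.128   0.16  ]
[ 0.4538 -0.1267  0.16  ]
```

Emit:
jog_arm(moves=[-0.005, -0.003, 0.07, 0, -0.004, 0, 1, -0.005, -0.003, 0.14, 0, -0.004, 0, 1, -0.005, -0.003, 0.19, 0, -0.004, 0, 1, -0.005, -0.003, 0.215, 0, -0.004, 0, 1, -0.005, -0.003, 0.215, 0, -0.004, 0, 0, -0.005, -0.003, 0.215, 0, -0.004, 0, -1, -0.005, -0.003, 0.215, 0, -0.004, 0, -1, -0.005, -0.003, 0.215, 0, -0.004, 0, -1], newtons=35)

```text
time: 5.3
position: [0.4655, -0.128, 0.1196]
tool_rot: [-3.14, 0.087, 0.0]
ft_force: [0.4, 0.4, -0.7]
grip_width: 0.628
grip_force: 0.0
```

Emit:
jog_arm(moves=[0, 0, 0, 0, 0, 0, -1, 0, 0, 0, 0, 0, 0, -1, 0, 0, -0.03, 0, 0, 0, -1, 0, 0, -0.1, 0, 0, 0, -1, 0, 0, -0.2, 0, 0, 0, -1, 0, 0, -0.35, 0, 0, 0, -1, 0, 0, -0.5, 0, 0, 0, -1, 0, 0, -0.5, 0, 0, 0, -1], newtons=35)

```text
time: 6.3
position: [0.4676, -0.1286, 0.2733]
tool_rot: [-3.14, 0.088, -0.01]
ft_force: [0.4, -0.8, -0.6]
grip_width: 0.002
grip_force: 0.0
```

Run:
```python
from h import *
w=grab('wrist','w3'); a=grab('side','s3'); s=ctrl.get_state(); print(s)
cv2.imwrite('pics/c3.png',np.hstack([cv2.resize(w['pixels'][110:302,130:386,::-1],(400,300)),cv2.resize(a['pixels'][150:246,160:288,::-1],(400,300),interpolation=cv2.INTER_CUBIC)]))
```

```text
{'time': 6.4, 'joint_positions': array([-0.56032682, -0.12015602,  0.71537649,  1.73218928,  0.0785529 ,
        1.50072982, -1.48055989]), 'qd': array([-0.00015286,  0.01372682,  0.00070672,  0.0360898 , -0.001281  ,
       -0.00079543,  0.00143587]), 'joint_torque': array([ 8.81326455e-02, -1.77641112e+01, -2.56694466e+00, -3.30862498e+01,
       -1.08607637e-02, -8.75841407e-02, -4.08067412e-03]), 'position': array([ 0.46547241, -0.12807384,  0.26956913]), 'tool_rot': array([-3.14000703e+00,  8.74783892e-02,  2.80425997e-04]), 'ft_force': array([-0.26298983,  0.93250442, -0.98012767]), 'torque': array([-0.03020611,  0.21086954, -0.03159113]), 'grip_force': 0.0, 'grip_width': 0.007009245105250163}
```

View pics/c3.png

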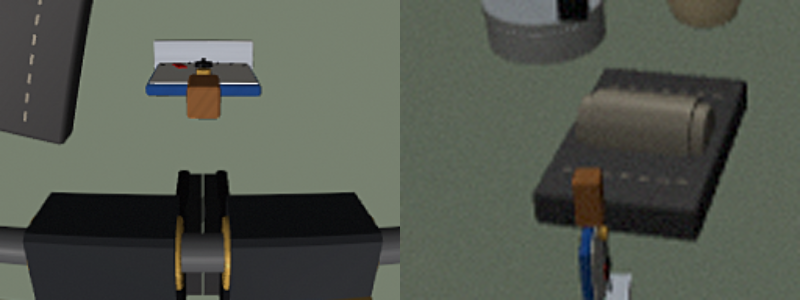

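The fingers had not closed before the lift, so the gauge is still standing on the shelf at crop (204,95). I'll re-measure the grip and redo the grasp with more closing time.

Run:
```python
from h import *
w=load('w3'); p=w['pixels'].astype(int)
m=(p[...,0]-p[...,2]>55); m[:150]=0; m[195:]=0; m[:,:240]=0; m[:,280:]=0
ys,xs=np.nonzero(m); print(xs.min(),xs.max(),ys.min(),ys.max())
col=p[150:195,260]; print(col[:,0].tolist())
hits=[hit(w,(xs.min()+xs.max()+1)/2,v,[0,0,.16],[0,0,1]).round(4) for v in (ys.min(),ys.max()+1)]; print(hits)
# foot front edge
for u in (230,260,290): print(u,p[125:150,u,2].tolist())
```

```text
240 270 151 185
[10, 13, 0, 31, 60, 152, 180, 147, 34, 48, 52, 52, 53, 51, 51, 80, 128, 127, 131, 129, 125, 123, 122, 124, 126, 128, 129, 131, 128, 128, 126, 124, 123, 123, 126, 126, 85, 123, 121, 120, 119, 119, 119, 120, 120]
[array([ 0.4926, -0.1243,  0.16  ]), array([ 0.4534, -0.1219,  0.16  ])]
230 [112, 111, 112, 112, 111, 112, 112, 112, 111, 113, 80, 137, 193, 184, 186, 185, 187, 189, 190, 192, 190, 188, 184, 183, 191]
260 [112, 111, 112, 112, 111, 112, 111, 112, 113, 115, 64, 153, 188, 183, 185, 185, 188, 186, 187, 189, 189, 204, 40, 0, 0]
290 [112, 112, 111, 111, 112, 112, 110, 111, 112, 113, 90, 136, 194, 193, 193, 195, 197, 196, 192, 196, 195, 193, 191, 190, 190]
```

Emit:
jog_arm(moves=[0, 0, 0.05, 0, 0, 0, 1, 0, 0, 0.1, 0, 0, 0, 1, 0, 0, 0.15, 0, 0, 0, 1, 0, 0, 0.2, 0, 0, 0, 1, 0, 0, 0.25, 0, 0, 0, 1, 0, 0, 0.25, 0, 0, 0, 1, 0, 0, 0.35, 0, 0, 0, 1, 0, 0, 0.45, 0, 0, 0, 1], newtons=35)

```text
time: 7.4
position: [0.4662, -0.128, 0.1344]
tool_rot: [-3.14, 0.087, -0.002]
ft_force: [-0.5, -0.1, -0.5]
grip_width: 0.831
grip_force: 0.0
```

Emit:
jog_arm(moves=[0, 0, 0.05, 0, 0, 0, 0, 0, 0, 0.05, 0, 0, 0, -1, 0, 0, 0.05, 0, 0, 0, -1, 0, 0, 0.05, 0, 0, 0, -1, 0, 0, 0.05, 0, 0, 0, -1, 0, 0, 0.05, 0, 0, 0, -1, 0, 0, 0.05, 0, 0, 0, -1, 0, 0, 0.05, 0, 0, 0, -1], newtons=35)

```text
time: 8.4
position: [0.4653, -0.1285, 0.1194]
tool_rot: [3.14, -0.088, -0.001]
ft_force: [-0.4, -2.2, 0.4]
grip_width: 0.26
grip_force: 35.0
```

Run:
```python
from h import *
print(ctrl.get_state())
```

```text
{'time': 8.4, 'joint_positions': array([-0.54319632, -0.01461913,  0.76025227,  1.96133228,  0.01140017,
        1.19151068, -1.41397589]), 'qd': array([-3.78323174e-04, -5.69047335e-05,  3.33379944e-04,  1.20453808e-03,
       -1.81668443e-03, -2.89696208e-04, -1.70669777e-03]), 'joint_torque': array([-6.35079034e-01, -1.99484217e+01, -9.26753730e-01, -2.92296034e+01,
       -4.50920491e-01,  1.81693397e-02,  4.67073914e-03]), 'position': array([ 0.46529939, -0.12845319,  0.11937245]), 'tool_rot': array([ 3.13997542e+00, -8.78707311e-02, -1.12973674e-03]), 'ft_force': array([-0.38107819, -2.17607161,  0.39571137]), 'torque': array([-0.32971733,  0.18045923,  0.01391888]), 'grip_force': 34.99727010726929, 'grip_width': 0.2597960047006492}
```

Emit:
jog_arm(moves=[0, 0, -0.02, 0, 0, 0, -1, 0, 0, -0.05, 0, 0, 0, -1, 0, 0, -0.12, 0, 0, 0, -1, 0, 0, -0.2, 0, 0, 0, -1, 0, 0, -0.3, 0, 0, 0, -1, 0, 0, -0.4, 0, 0, 0, -1, 0, 0, -0.45, 0, 0, 0, -1, 0, 0, -0.45, 0, 0, 0, -1], newtons=45)

```text
time: 9.4
position: [0.4658, -0.128, 0.2549]
tool_rot: [-3.14, 0.087, -0.001]
ft_force: [0.1, 0.0, -5.0]
grip_width: 0.257
grip_force: 45.0
```

```bash
cat >> h.py <<'E'
TOP=np.array([.513,.120,.082]); YAW=np.radians(-15.4); GT=np.array([-.008,0,.1194])
def pose(m,up=0.,top=None,yaw=None):
    """TCP pose with the gauge rolled on the roller by -m about its x, foot lifted by up"""
    yaw=YAW if yaw is None else yaw; top=TOP if top is None else top
    G,T=tool(yaw,-m,1); n=G.apply([0,0,1]); t=G.apply([0,1,0]); foot=top-[0,0,.04]+(.04+up)*n-.04*m*t
    return foot+G.apply(GT),T
E
python3 - <<'E'
from h import *
s=ctrl.get_state(); print(s['position'],s['ft_force'],s['grip_width'],s['grip_force'],s['joint_positions'].round(2))
p,T=pose(0,.06); print(p,row(p,T)); p,T=pose(.34,.0); print(p)
w=grab('wrist','w4'); a=grab('side','s4')
E
```

```text
[ 0.46583783 -0.12800431  0.25487891] [ 0.08559202  0.00801546 -5.03466965] 0.2570690018185611 44.991636872291565 [-0.56 -0.12  0.72  1.76  0.08  1.47 -1.48]
[0.50528724 0.12212445 0.2614    ] [0.085, -0.84, -0.021, -0.0, -0.0, 0.204]
[0.51599881 0.16101257 0.19681052]
```

Emit:
jog_arm(moves=[0.01, -0.08, -0.02, 0, 0, 0.02, -1, 0.03, -0.22, -0.02, 0, 0, 0.06, -1, 0.05, -0.38, -0.02, 0, 0, 0.1, -1, 0.06, -0.54, -0.02, 0, 0, 0.14, -1, 0.07, -0.68, -0.02, 0, 0, 0.17, -1, 0.08, -0.79, -0.02, 0, 0, 0.195, -1, 0.085, -0.84, -0.02, 0, 0, 0.204, -1, 0.085, -0.84, -0.02, 0, 0, 0.204, -1], newtons=45)

```text
time: 10.5
position: [0.5044, 0.1223, 0.2592]
tool_rot: [3.112, -0.419, -0.004]
ft_force: [0.3, -1.2, -4.5]
grip_width: 0.252
grip_force: 45.0
```

Emit:
jog_arm(moves=[0, 0, 0, 0, 0, 0, -1, 0, 0, 0, 0, 0, 0, -1, 0, 0, 0.02, 0, 0, 0, -1, 0, 0, 0.05, 0, 0, 0, -1, 0, 0, 0.08, 0, 0, 0, -1, 0, 0, 0.1, 0, 0, 0, -1, 0, 0, 0.1, 0, 0, 0, -1, 0, 0, 0.1, 0, 0, 0, -1], newtons=45)

```text
time: 11.5
position: [0.505, 0.1222, 0.2305]
tool_rot: [-3.113, 0.422, 0.001]
ft_force: [0.4, 0.7, -3.9]
grip_width: 0.247
grip_force: 45.0
```

Run:
```python
from h import *
w=grab('wrist','w5'); a=grab('side','s5'); t=grab('top','t5'); s=ctrl.get_state(); print(s['time'],s['position'],s['ft_force'],s['torque'],s['grip_width'],s['joint_positions'].round(2))
p,T=pose(0,0); print(row(p,T))
cv2.imwrite('pics/c5.png',np.hstack([cv2.resize(w['pixels'][110:302,130:386,::-1],(400,300)),cv2.resize(a['pixels'][130:226,180:308,::-1],(400,300),interpolation=cv2.INTER_CUBIC)]))
```

```text
11.65 [0.50507209 0.12222322 0.23063205] [ 0.21236588 -0.24775454 -3.92646346] [-0.03391158  0.15891559  0.01128581] 0.2558022068864085 [-0.75  0.01  0.47  1.71 -0.01  1.42 -2.12]
[0.001, 0.0, 0.097, -0.0, 0.0, -0.0]
```

View pics/c5.png

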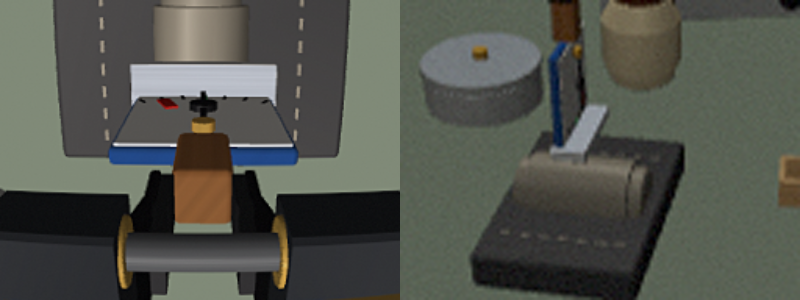

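The wrist crop shows the foot (columns 131–277) squarely across the roller (155–248), with the dial, pointer and red mark (167,103) all visible. The side view shows it hovering above the roller.

Emit:
jog_arm(moves=[0, 0, 0.02, 0, 0, 0, -1, 0, 0, 0.045, 0, 0, 0, -1, 0, 0, 0.065, 0, 0, 0, -1, 0, 0, 0.08, 0, 0, 0, -1, 0, 0, 0.085, 0, 0, 0, -1, 0, 0, 0.089, 0, 0, 0, -1, 0, 0, 0.092, 0, 0, 0, -1, 0, 0, 0.092, 0, 0, 0, -1], newtons=45)

```text
time: 12.65
position: [0.5048, 0.1222, 0.2027]
tool_rot: [-3.113, 0.422, 0.001]
ft_force: [0.0, 0.5, -4.0]
grip_width: 0.254
grip_force: 45.0
```

Emit:
jog_arm(moves=[0, 0, 0.001, 0, 0, 0, -1, 0, 0, 0.002, 0, 0, 0, -1, 0, 0, 0.003, 0, 0, 0, -1, 0, 0, 0.004, 0, 0, 0, -1, 0, 0, 0.005, 0, 0, 0, -1, 0, 0, 0.006, 0, 0, 0, -1, 0, 0, 0.006, 0, 0, 0, -1, 0, 0, 0.006, 0, 0, 0, -1])

```text
time: 13.65
position: [0.505, 0.1223, 0.2013]
tool_rot: [-3.113, 0.422, 0.001]
ft_force: [-0.6, -0.9, -0.9]
grip_width: 0.247
grip_force: 45.0
```

Run:
```python
from h import *
s=ctrl.get_state(); print(s['position'],s['ft_force'],s['torque'])
p,T=pose(0,0); print(p,row(p,T))
```

```text
[0.50502662 0.12225187 0.2012669 ] [-0.57359038 -0.91683715 -0.85608989] [-0.08903921  0.25359607  0.023622  ]
[0.50528724 0.12212445 0.2014    ] [0.001, 0.0, -0.0, -0.0, 0.0, -0.0]
```

Emit:
jog_arm(moves=[0, 0, 0.001, 0, 0, 0, -1, 0, 0, 0.002, 0, 0, 0, -1, 0, 0, 0.002, 0, 0, 0, -1, 0, 0, 0.002, 0, 0, 0, -1, 0, 0, 0.002, 0, 0, 0, -1, 0, 0, 0.002, 0, 0, 0, -1, 0, 0, 0.002, 0, 0, 0, -1, 0, 0, 0.002, 0, 0, 0, -1])

```text
time: 14.65
position: [0.5053, 0.1224, 0.2012]
tool_rot: [-3.112, 0.421, -0.001]
ft_force: [-0.3, -0.4, 5.4]
grip_width: 0.254
grip_force: 45.0
```

Run:
```python
from h import *
w=grab('wrist','w6'); s=w['state']; print(s['time'],s['position'],s['ft_force'],s['torque'])
G,T=tool(YAW,0,1); Rt=R.from_rotvec(s['tool_rot']); print('tool tilt err deg',np.degrees((T.inv()*Rt).as_rotvec()))
p,_=pose(0); p=np.array(s['position']); base=p
p0,_=pose(0)
for m in(.12,.24,.34): pm,Tm=pose(m); print(m,row(pm-p0+base,Tm))
cv2.imwrite('pics/c6.png',cv2.resize(w['pixels'][140:236,196:324,::-1],(800,600),interpolation=cv2.INTER_CUBIC))
```

```text
14.65 [0.50531618 0.1224425  0.2011896 ] [-0.28550045 -0.41426074  5.42175014] [-0.02435468  0.42611687 -0.01419769]
tool tilt err deg [0.06015477 0.0107453  0.02271924]
0.12 [-0.0, -0.048, 0.002, -0.116, -0.0, -0.0]
0.24 [-0.0, -0.095, 0.008, -0.23, -0.0, -0.0]
0.34 [-0.0, -0.135, 0.015, -0.326, -0.0, -0.0]
```

View pics/c6.png

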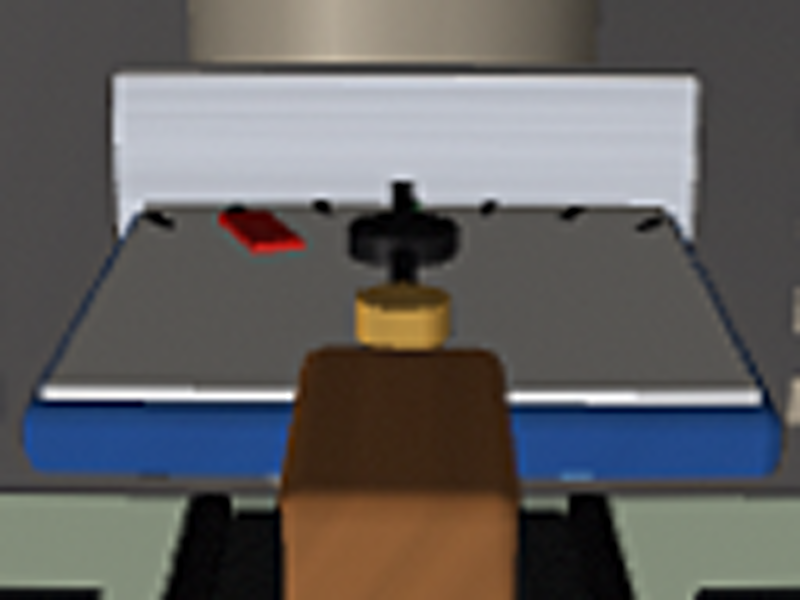

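The level view shows the pointer tip at crop column 402 against a tick midpoint of 404, so it is on zero and level. The red mark is centred at (262,230).

Run:
```python
from h import *
w=load('w6'); s=w['state']; G,_=tool(YAW,0,1); f=np.array(s['position'])-G.apply(GT)
def ang(u,v,px):
    p=hit(w,196+u/6.25-.42,140+v/6.25-.42,f+G.apply([px,0,0]),G.apply([1,0,0])); q=G.inv().apply(p-f); return np.arctan2(q[1],.098-q[2]).round(3),np.hypot(q[1],.098-q[2]).round(3)
for n,u,v in(('oL',220,213),('oR',270,210),('iR',305,247),('iL',258,252),('c',262,230),('t1',322,206),('t2',235,209),('t3',157,219),('r1',488,206),('r2',572,213),('r3',650,223)): print(n,[ang(u,v,x) for x in(-.005,-.003)])
```

```text
oL [(np.float64(0.397), np.float64(0.081)), (np.float64(0.427), np.float64(0.074))]
oR [(np.float64(0.293), np.float64(0.08)), (np.float64(0.316), np.float64(0.072))]
iR [(np.float64(0.291), np.float64(0.056)), (np.float64(0.325), np.float64(0.049))]
iL [(np.float64(0.428), np.float64(0.056)), (np.float64(0.477), np.float64(0.049))]
c [(np.float64(0.353), np.float64(0.068)), (np.float64(0.386), np.float64(0.061))]
t1 [(np.float64(0.181), np.float64(0.081)), (np.float64(0.196), np.float64(0.073))]
t2 [(np.float64(0.359), np.float64(0.083)), (np.float64(0.386), np.float64(0.075))]
t3 [(np.float64(0.528), np.float64(0.082)), (np.float64(0.567), np.float64(0.075))]
r1 [(np.float64(-0.168), np.float64(0.08)), (np.float64(-0.181), np.float64(0.073))]
r2 [(np.float64(-0.35), np.float64(0.079)), (np.float64(-0.377), np.float64(0.072))]
r3 [(np.float64(-0.524), np.float64(0.079)), (np.float64(-0.564), np.float64(0.072))]
```

Emit:
jog_arm(moves=[0, -0.006, 0, -0.015, 0, 0, -1, 0, -0.015, 0, -0.036, 0, 0, -1, 0, -0.025, 0.001, -0.06, 0, 0, -1, 0, -0.035, 0.001, -0.084, 0, 0, -1, 0, -0.045, 0.002, -0.108, 0, 0, -1, 0, -0.055, 0.003, -0.132, 0, 0, -1, 0, -0.063, 0.003, -0.152, 0, 0, -1, 0, -0.067, 0.004, -0.162, 0, 0, -1])

```text
time: 15.7
position: [0.5109, 0.1427, 0.2001]
tool_rot: [2.947, -0.397, -0.033]
ft_force: [-1.0, -0.1, 8.1]
grip_width: 0.25
grip_force: 45.0
```

Run:
```python
from h import *
s=ctrl.get_state(); print(s['position'],s['ft_force'],s['torque'],s['grip_width'])
r=(tool(YAW,0,1)[1].inv()*R.from_rotvec(s['tool_rot'])).as_rotvec(); print(r)
m0=-r[0]; p0,_=pose(m0); print('off',np.array(s['position'])-p0)
for m in(.26,.345): pm,Tm=pose(m); print(m,row(pm-p0+s['position'],Tm))
```

```text
[0.51085512 0.14265653 0.20013118] [-0.96568043 -0.14670443  8.0536313 ] [-0.06104781  0.46471122 -0.05145824] 0.2502437233183941
[-0.16932186  0.00063901 -0.00077946]
off [ 0.0002076   0.00107172 -0.00013061]
0.26 [0.0, -0.036, -0.001, -0.087, -0.001, 0.001]
0.345 [0.0, -0.07, 0.0, -0.168, -0.001, 0.001]
```

Emit:
jog_arm(moves=[0, -0.006, -0.001, -0.015, 0, 0, -1, 0, -0.015, -0.001, -0.036, 0, 0, -1, 0, -0.025, -0.002, -0.06, 0, 0, -1, 0, -0.035, -0.002, -0.084, 0, 0, -1, 0, -0.045, -0.002, -0.108, 0, 0, -1, 0, -0.055, -0.002, -0.132, 0, 0, -1, 0, -0.064, -0.001, -0.154, 0, 0, -1, 0, -0.069, -0.001, -0.166, 0, 0, -1])

```text
time: 16.7
position: [0.5162, 0.1626, 0.1967]
tool_rot: [2.776, -0.374, -0.064]
ft_force: [-0.5, 1.7, 7.1]
grip_width: 0.254
grip_force: 45.0
```

Emit:
jog_arm(moves=[0, 0, 0, 0, 0, 0, -1, 0, 0, 0, 0, 0, 0, -1, 0, 0, 0, 0, 0, 0, -1, 0, 0, 0, 0, 0, 0, -1, 0, 0, 0, 0, 0, 0, -1, 0, 0, 0, 0, 0, 0, -1, 0, 0, 0, 0, 0, 0, -1, 0, 0, 0, 0, 0, 0, -1])

```text
time: 17.7
position: [0.5161, 0.1623, 0.1968]
tool_rot: [2.776, -0.375, -0.064]
ft_force: [-0.7, 1.2, 6.7]
grip_width: 0.251
grip_force: 45.0
```

Run:
```python
from h import *
w=grab('wrist','w7'); a=grab('side','s7'); s=w['state']; print(s['time'],s['position'],s['ft_force'],s['torque'],s['grip_width'],s['joint_positions'].round(2))
r=(tool(YAW,0,1)[1].inv()*R.from_rotvec(s['tool_rot'])).as_rotvec(); print(r); p0,_=pose(-r[0]); print('off',np.array(s['position'])-p0)
cv2.imwrite('pics/c7.png',np.hstack([cv2.resize(w['pixels'][140:236,196:324,::-1],(500,375),interpolation=cv2.INTER_CUBIC),cv2.resize(a['pixels'][130:226,200:276,::-1],(297,375),interpolation=cv2.INTER_CUBIC)]))
```

```text
17.7 [0.51613079 0.16227746 0.19684314] [-0.67770267  1.22086951  6.67970858] [ 0.10732175  0.36749826 -0.07811997] 0.25065800206663796 [-0.86  0.28  0.4   1.55  0.14  1.57 -2.32]
[-0.34237308  0.00049836 -0.00050208]
off [5.81917560e-05 9.97019260e-04 9.69153718e-05]
```

View pics/c7.png

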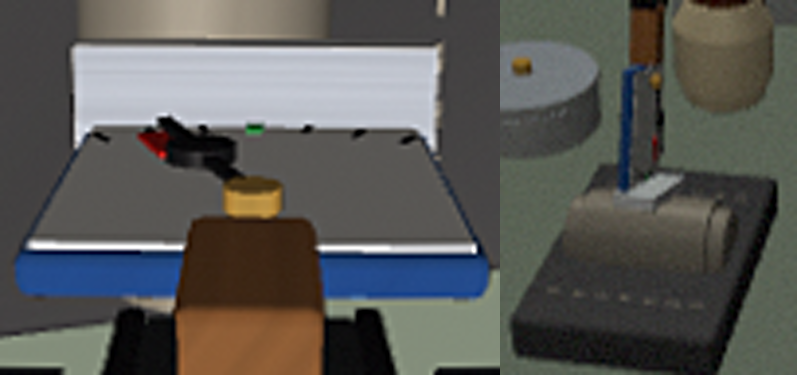

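The pointer now lies close to the red mark, with its tip at crop (165,122) and the mark at (153,145). I'll compute both angles, each in its own plane.

Run:
```python
from h import *
def ang(w,m,sc,u,v,px):
    s=w['state']; G,_=tool(YAW,-m,1); f=np.array(s['position'])-G.apply(GT)
    p=hit(w,196+u/sc-.45,140+v/sc-.45,f+G.apply([px,0,0]),G.apply([1,0,0])); q=G.inv().apply(p-f); return np.round([np.arctan2(q[1],.098-q[2]),np.hypot(q[1],.098-q[2])],3).tolist()
for px in(0,.002,.004,.006,.008): print(px,'level tip',ang(load('w6'),0,6.25,402,183,px),'now tip',ang(load('w7'),.3424,3.906,165,121,px))
w=load('w7'); p=w['pixels'].astype(int)
m=(p[...,0]>110)&(p[...,1]<60); m[:140]=0;m[236:]=0;m[:,:196]=0;m[:,324:]=0
ys,xs=np.nonzero(m); print(len(xs),xs.min(),xs.max(),ys.min(),ys.max())
print(p[168:186,230:262].min(2) if 0 else '')
for v in range(168,186): print(v,''.join('R' if p[v,u,0]-p[v,u,1]>50 else '#' if p[v,u].max()<40 else '.' for u in range(228,266)))
```

```text
0 level tip [0.014, 0.075] now tip [0.327, 0.071]
0.002 level tip [0.016, 0.067] now tip [0.358, 0.064]
0.004 level tip [0.018, 0.059] now tip [0.398, 0.056]
0.006 level tip [0.021, 0.05] now tip [0.452, 0.048]
0.008 level tip [0.025, 0.042] now tip [0.524, 0.041]
7 232 238 175 179

168 ......................................
169 ......................................
170 .........###..........................
171 .........####.........................
172 .........######....##.................
173 .....###..######...##.................
174 ...RRRRRRRR#######.##.................
175 ...RRRRRRRR################...........
176 ....RRRRRR.#################..........
177 .....RRRRR##################..........
178 ......RRRR.#################..........
179 ........RRR#####....########..........
180 .........R.######...########..........
181 ...........######...########..........
182 ..............##....#######...........
183 ......................#######.........
184 .......................#######........
185 .........................###..........
```

Emit:
jog_arm(moves=[0, -0.001, 0, -0.003, 0, 0, -1, 0, -0.001, 0, -0.003, 0, 0, -1, 0, -0.001, 0, -0.003, 0, 0, -1, 0, -0.001, 0, -0.003, 0, 0, -1, 0, -0.001, 0, -0.003, 0, 0, -1, 0, -0.001, 0, -0.003, 0, 0, -1, 0, -0.001, 0, -0.003, 0, 0, -1, 0, -0.001, 0, -0.003, 0, 0, -1])

```text
time: 18.8
position: [0.5162, 0.1626, 0.1968]
tool_rot: [2.773, -0.374, -0.065]
ft_force: [-0.7, 1.8, 7.0]
grip_width: 0.251
grip_force: 45.0
```

Emit:
jog_arm(moves=[0, 0, 0, 0, 0, 0, -1, 0, 0, 0, 0, 0, 0, -1, 0, 0, 0, 0, 0, 0, -1, 0, 0, 0, 0, 0, 0, -1, 0, 0, 0, 0, 0, 0, -1, 0, 0, 0, 0, 0, 0, -1, 0, 0, 0, 0, 0, 0, -1, 0, 0, 0, 0, 0, 0, -1])

```text
time: 19.8
position: [0.5162, 0.1626, 0.1968]
tool_rot: [2.773, -0.374, -0.065]
ft_force: [-0.5, 1.2, 7.5]
grip_width: 0.248
grip_force: 45.0
```

Run:
```python
from h import *
w=grab('wrist','w8'); p=w['pixels'].astype(int); print(w['state']['ft_force'],w['state']['tool_rot'])
for v in range(168,184): print(v,''.join('R' if p[v,u,0]-p[v,u,1]>50 else '#' if p[v,u].max()<40 else '.' for u in range(228,266)))
print(ctrl.close_job())
```

```text
[-0.52167929  1.21718005  7.48034763] [ 2.77328542 -0.37425688 -0.06460457]
168 ......................................
169 ......................................
170 ........####..........................
171 .........####.........................
172 .........#####.....##.................
173 .....###..######...##.................
174 ...RRRRRRRR#######.###................
175 ...RRRRRRRR################...........
176 ....RRRRRR.#################..........
177 .....RRRRR##################..........
178 ......RRRR.#################..........
179 ........RRR#####....########..........
180 .........R.######...########..........
181 ...........######...########..........
182 ..............##....#######...........
183 ......................######..........
the job is handed in; nothing more can be done
None
```

The job is handed in at about 20 s: the gauge was set level on the roller stone with the pointer on zero, then rocked until the pointer settled on the red mark (about 0.35 rad for each by camera, within the 0.06 allowed), and it is still gripped, still resting on the stone, and the other things were left alone; the first grasp closed on nothing because I lifted too early, so I re-did it.

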